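# Slide the model car onto the test place and hold the speed dial at its third click

### The arm

A 7-joint arm with a two-finger parallel gripper is mounted at the origin on the work surface. World frame = base frame: x ahead of the robot, y to its left, z up, the work surface at z = 0. Lengths are in mm, angles in rad, forces in N, time in s.
With the tool pointing down it reaches from about 425 to 825 mm from the base axis. Payload 3.6 kg.
Tool frame: the origin (TCP) lies midway between the tips of the shut fingers; the grasp point (between the pads) lies 19 mm behind it; z points along the fingers, y is the direction in which the jaws open and shut (so a half turn about z gives the same grasp; the last joint's range is limited). The gripper opens to 93 mm and grips with 3 to 60 N. Pads are 15 mm wide; open, the fingers measure 128 mm over their backs; the gripper's body (75 mm by 188 mm) begins 65 mm behind the grasp point.
Start: joints at [1.22, 0.615, -0.013, 1.423, 0.008, 1.103, -0.04], TCP at [206.822, -616.187, 218.64] pointing down, gripper open.
Joint ranges: [-3.12, 3.12], [-0.3, 2.06], [-1.34, 1.32], [0.26, 2.42], [-1.36, 4.5], [0.01, 1.98], [-2.84, 2.84]. Speed limits (rad/s): [2.79, 2.79, 3.14, 3.14, 3.14, 3.14, 3.14].

### API

Orientations are given as a rotation vector (axis times angle).
In Python, from workcell import robot, eyes gives the robot as it stands.
- The arm moves only by the tool carry_out, never from a script. Its argument "moves" is a list of rows, each a list of 6 numbers: the shift along the world's x, y, z in cm, then the turn, a rotation vector about the world's x, y, z in degrees. In form: [[tx, ty, tz, ax, ay, az], ...]. A call has exactly 10 rows; each row shifts and turns the pose as measured when the row begins; what a row does not reach is not made up. A row lasts 1/8 s, in which the tool goes at most 62.5 mm and 10.7 degrees, less where a joint would pass 70% of its speed; a pose out of reach is approached as far as the arm can. A call with a gripper value outside its range is refused whole. "jaw" is the opening in per cent of the stroke, from 0 (shut) to 100 (fully open), set as the call begins (left out, the last holds). The fingers move at their own pace and stop on an object; the grip force is fixed at half the most. Time passes only in rows, so rows that do not move let the fingers close, or fill a call up. It gives the time, the measured TCP pose, the force and the opening at its end, in the units of the state.
- robot.read_state(): the state, without advancing time (a new reading comes with each control period).
- eyes.capture(name): name is "scene" or "side" or "wrist"; returns the picture (420x560x3 uint8, blue, green, red); there is no depth.
- eyes.camera_info(name): a dict with "fx", "fy", "cx", "cy" (pixels), "R" (3x3) and "t" (3): a world point X has camera coordinates R X + t; the wrist camera has in their place "mount" (4x4, takes a point from camera to tool coordinates, whose origin is the TCP and whose axes are the flange's). Camera axes: x right, y down, z forward; pixel columns grow to the right and rows downward; lengths in mm; the calibration is good to about 2 mm. A picture is of the moment at which its call begins: read the wrist's pose just before it. camera_info takes no time and is no camera call.
- robot.sign_off(): hands the job in, once; it reports no verdict.
The state is a dict: "time_s": time; "joint_positions": joint angles; "qvel": joint speeds; "joint_torque": joint torques, N m; "tool_pos": TCP position; "ee_rot": TCP orientation; "force": force on the tool from outside, world axes, zero at the start; "torque": the same for the moment, N m; "gripper_width": finger opening in mm.
Only numpy, scipy, OpenCV 4.12 (cv2) and the standard library are available. Lean on these libraries where they do the work, as an engineer would, in place of code of your own. Each camera call takes 0.05 s, during which the arm holds its last target. There are 200 camera calls.

### The job

On the grey test board, slide the red model car sideways, without lifting it off the board, from the white-outlined place into the blue-outlined place, so that it stands square and centred inside the blue outline. Then press the orange knob of the spring-return speed dial down past its first two clicks (yellow ticks) to the third click (green tick), not on into the red, and finish while holding it there against its spring, the car still in its place. Do not press the dial before the car is in place, and leave the can, mug, screwdriver and spare wheel where they are.

Things in the scene. Friction and masses are not known exactly. Their poses are not given: they have to be found in the camera images.
- board: flat grey test board fixed on the bench, 210 (own x) by 360 (own y) by 6 mm thick. Origin: centre of its underside, on the bench top; the surface the car slides on lies 6 mm above it.
- white_mark: white outline painted on the board, 206 (own x) by 114 mm (own y) outside, line 5 mm wide, with two copper strips along its x: the car starts about here. Origin: centre of the outline, on the board's surface. The two places lie side by side, 190 mm apart along the board's y; either can be on the left.
- blue_mark: blue outline of the same size, same axes and same copper strips, flush with the board: where the car must go. Origin: centre of the outline, on the board's surface. The car is square when its x lies along the outline's x.
- car: red rigid model coupe, loose (it skids, the wheels do not turn), 0.13 to 0.25 kg, 172 mm long (own x, nose +x), 80 wide, 59 high. Origin: under its middle, at the level of the tyres' contact with the board; z up. Body deck 34 mm above the origin, 72 wide; rear wing 47 mm high, 70 wide, at x -66 to -90 mm; sloping windscreen ahead of the cabin.
- car_cabin (a point): middle of the roof of the car's cabin, the part to grip or push: a box 46 mm wide (car's y) and 66 mm long, from 34 to 59 mm above the car's origin. The roof's middle lies 12 mm behind the car's origin (x -12, y 0, z 59 mm).
- dial_box: blue box fixed on the bench, 120 (own x, from -70 to +50 mm) by 100 by 45 mm high, carrying the dial. Origin: on the bench, straight below the dial's axle. The dial's lever points to its +x. On its -y side a round white scale plate, diameter 110 mm, top 115 mm above the bench, with ticks at the rim: black rest, two yellow (clicks 1, 2), long green (click 3), red beyond.
- dial_angle (a joint): angle of the dial, rad: 0 at rest, growing as the knob goes down. The knob's centre is 85 mm from the axle, (1.0 - value) rad above the box's +x direction. Clicks at 0.30, 0.60, 0.90; red from 1.06; stop at 1.12. A spring returns it to 0 from everywhere, clicks too: about 2 N at the knob at rest, 6 N at the third click, with a ripple of 1.2 N either way at each click.
- dial: the moving dial: black disc 72 mm in diameter on the axle with a black lever and the orange knob. Origin: the middle of the axle, 60 mm above the bench; own y along the axle.
- dial_knob (a point): orange crossbar at the end of the dial's black lever, a cylinder 18 mm in diameter and 44 mm long along the box's y. This point: its centre. This is the part to press, from above; it starts about 132 mm above the bench and is 68 mm above it at the third click.
- can: plain aluminium and white drinks can, loose, 66 mm in diameter, 120 mm high, bystander. Origin: centre of its underside.
- mug: black mug, loose, 80 mm in diameter, 95 mm high, handle at its +y, bystander. Origin: centre of its underside.
- screwdriver: screwdriver lying on the bench, loose, about 160 mm long along its x, bystander. Origin: about its middle.
- spare_wheel: black spare model wheel lying flat, loose, 34 mm in diameter, 18 mm high, bystander. Origin: centre of its underside.
There are look-alikes about, which are no part of the job. There is more than one size of the car; the job needs the middle-sized.

How it is judged:
By the outcome, as a careful person would: the job done as asked, in the order asked, and still so for the second after the job is handed in, while the arm keeps its last pose, push and grip.
It also fails if it takes over 58 s, if anything falls off the work surface, if the arm or the gripper's body presses on something with over 40 N, if the wrist force passes 120 N, or if a joint passes its speed limit or range.

## Working session

There is one attempt and no reset: what is moved stays moved. The work goes in short steps, Python scripts to look and compute and a tool call to move; the robot and the scene stay as the last step left them, time stands still between calls to the robot, and variables do not carry over. Pictures are saved under pics/ and viewed, about 8 in all and at most 12, crops included, and the job is handed in when it is done.

Besides the shell and the picture viewer there is one more tool, called after "Call:" as name([rows], argument=value, ...), one row to a line, values as JSON. carry_out: Moves the arm, as the interface text tells. Its arguments: {"type":"object","properties":{"moves":{"type":"array","items":{"type":"array","items":{"type":"number"}}},"jaw":{"type":"number"}},"required":["moves"]}

```bash
mkdir -p pics
python3 - <<'E'
from workcell import robot, eyes
import cv2
s=robot.read_state();print(s['time_s'],s['tool_pos'],s['ee_rot'],s['gripper_width'])
for n in ('scene','side'):
    cv2.imwrite(f'pics/{n}0.png',eyes.capture(n)); print(n,eyes.camera_info(n))
print(eyes.camera_info('wrist'))
E
```

```text
0.0 [ 206.58101902 -615.48181494  217.4886807 ] [-3.09805437e+00 -5.06196530e-01  7.62949403e-04] 92.79637370565652
scene {'fx': 462.04128862941604, 'fy': 462.04128862941604, 'cx': 276.6754123254391, 'cy': 210.84223628381253, 'R': array([[-0.06414712,  0.99790999,  0.00779754],
       [ 0.82814943,  0.05759122, -0.55754083],
       [-0.55682463, -0.02930711, -0.8301129 ]]), 't': array([ 162.29462225, -345.06989007, 1535.51361676])}
side {'fx': 529.5212233310989, 'fy': 529.5212233310989, 'cx': 276.5189555589147, 'cy': 203.95548535619284, 'R': array([[-0.71554996, -0.69839855,  0.01509051],
       [-0.34887713,  0.33856281, -0.8738764 ],
       [ 0.60520493, -0.63056695, -0.48591389]]), 't': array([ 284.63055806,  298.02451907, 1046.60447916])}
{'fx': 338.7194648158052, 'fy': 338.7194648158052, 'cx': 276.8317240646428, 'cy': 204.67302293777985, 'mount': array([[-4.30757561e-04, -9.66411476e-01, -2.56999366e-01,
         7.03093093e+01],
       [ 9.99998186e-01, -8.93169390e-04,  1.68254255e-03,
        -4.25628925e-01],
       [-1.85557240e-03, -2.56998175e-01,  9.66410107e-01,
        -1.66246964e+02],
       [ 0.00000000e+00,  0.00000000e+00,  0.00000000e+00,
         1.00000000e+00]])}
```

View pics/scene0.png

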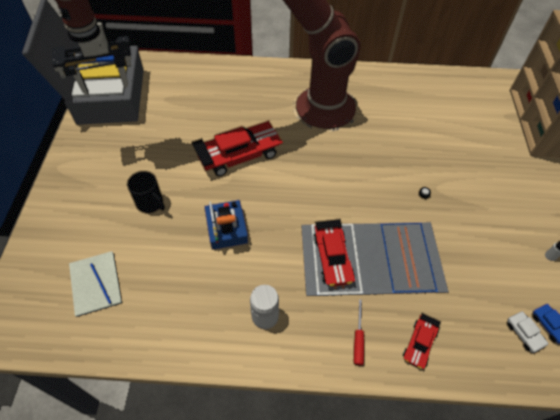

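View pics/side0.png

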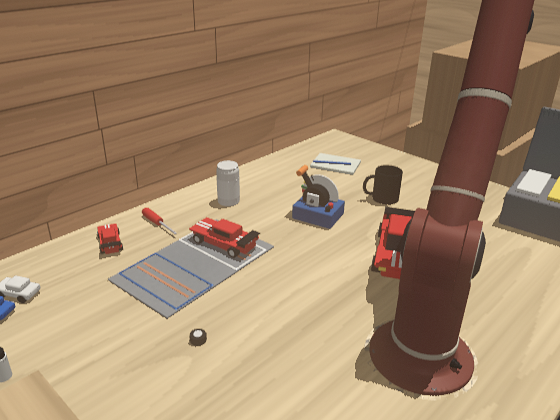

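Candidates for the car (scene pixels): large red coupe (238,148), red coupe on the white outline (335,255), small red one (422,340). The blue place is at (410,257) and the dial at (226,222). The car on the white outline fits the description, so I'll check it by size.

```bash
cat > h.py <<'E'
import numpy as np, cv2
from workcell import robot, eyes
from scipy.spatial.transform import Rotation as Ro
def cam(n,s=None):
    c=eyes.camera_info(n)
    if n!='wrist': R,t=np.array(c['R']),np.array(c['t'])
    else:
        M=np.array(c['mount']);T=np.eye(4);T[:3,:3]=Ro.from_rotvec(s['ee_rot']).as_matrix();T[:3,3]=s['tool_pos']
        W=np.linalg.inv(T@M);R,t=W[:3,:3],W[:3,3]
    return dict(fx=c['fx'],fy=c['fy'],cx=c['cx'],cy=c['cy'],R=R,t=t)
def ray(c,p):
    p=np.atleast_2d(np.asarray(p,float))
    d=np.c_[(p[:,0]-c['cx'])/c['fx'],(p[:,1]-c['cy'])/c['fy'],np.ones(len(p))]@c['R']
    return -c['R'].T@c['t'],d
def onz(c,p,z):
    o,d=ray(c,p);return o+d*((z-o[2])/d[:,2])[:,None]
def proj(c,X):
    q=np.atleast_2d(X)@c['R'].T+c['t'];return np.c_[q[:,0]/q[:,2]*c['fx']+c['cx'],q[:,1]/q[:,2]*c['fy']+c['cy']]
def tri(c1,p1,c2,p2):
    o1,d1=ray(c1,p1);o2,d2=ray(c2,p2);d1,d2=d1[0],d2[0]
    k=np.linalg.lstsq(np.c_[d1,-d2],o2-o1,rcond=None)[0]
    a,b=o1+k[0]*d1,o2+k[1]*d2;return (a+b)/2,np.linalg.norm(a-b)
def mask(im,h0,h1,s=90,v=40):
    H=cv2.cvtColor(im,cv2.COLOR_BGR2HSV)
    return ((H[...,0]>=h0)&(H[...,0]<=h1)&(H[...,1]>=s)&(H[...,2]>=v)).astype('uint8')
def blobs(m,n=30):
    k,l,st,ce=cv2.connectedComponentsWithStats(m,connectivity=8)
    return [(st[i].tolist(),ce[i].round(1).tolist(),l==i) for i in range(1,k) if st[i,4]>=n]
E
python3 - <<'E'
from h import *
a=cv2.imread('pics/scene0.png');b=cv2.imread('pics/side0.png');cs,cd=cam('scene'),cam('side')
for nm,im,c,roi in(('scene',a,cs,(290,210,460,305)),('side',b,cd,(100,215,290,320))):
    x0,y0,x1,y1=roi
    m=np.zeros(im.shape[:2],'uint8');m[y0:y1,x0:x1]=mask(im,100,130,90,30)[y0:y1,x0:x1]
    bl=max(blobs(m,20),key=lambda q:q[0][2]*q[0][3]); pts=np.argwhere(bl[2])[:,::-1]
    W=onz(c,pts,6)[:,:2].astype('float32');r=cv2.minAreaRect(W);print(nm,'blue',bl[0],r,cv2.boxPoints(r).round(0).tolist())
# red/orange
print('sizes: ref car scale')
for nm,im,c in(('scene',a,cs),('side',b,cd)):
    m=mask(im,0,8,150,60)|mask(im,174,180,150,60)
    for st,ce,l in blobs(m,60):
        W=onz(c,np.argwhere(l)[:,::-1],40)[:,:2].astype('float32');r=cv2.minAreaRect(W);print(nm,'red',st,np.round(r[0]),np.round(r[1]),round(r[2],1))
    o=mask(im,6,14,170,120)
    for st,ce,l in blobs(o,15):print(nm,'orange',st,ce)
E
python3 - <<'E'
import sys;sys.path.insert(0,'.')
import cv2,numpy as np
a=cv2.imread('pics/scene0.png');b=cv2.imread('pics/side0.png')
f=lambda i,x,y,w,h:cv2.resize(i[y:y+h,x:x+w],(400,300),interpolation=cv2.INTER_CUBIC)
cv2.imwrite('pics/crop0.png',np.vstack([np.hstack([f(a,295,210,120,90),f(a,185,185,80,60)]),np.hstack([f(b,100,205,180,110) if 0 else f(b,150,195,120,90),f(b,280,155,80,75)])]))
E
```

```text
scene blue [381, 224, 57, 69, 281] ((550.7911987304688, 218.16539001464844), (199.44802856445312, 113.78396606445312), 5.569794654846191) [[446.0, 265.0], [457.0, 152.0], [656.0, 171.0], [645.0, 284.0]]
side blue [119, 271, 60, 39, 81] ((545.0930786132812, 270.2109069824219), (202.4242706298828, 10.248011589050293), 4.584678649902344) [[444.0, 267.0], [445.0, 257.0], [646.0, 273.0], [646.0, 283.0]]
sizes: ref car scale
scene red [248, 122, 24, 11, 136] [ 146. -206.] [27. 68.] 28.9
scene red [205, 127, 78, 43, 1544] [ 223. -262.] [134. 248.] 27.9
scene red [316, 227, 39, 60, 1198] [578.  20.] [170.  75.] 11.1
scene red [404, 318, 35, 51, 773] [792. 218.] [ 51. 111.] 65.7
scene red [354, 330, 10, 36, 335] [811.  75.] [20. 81.] 87.7
scene orange [217, 215, 17, 8, 97] [225.1, 218.5]
side red [142, 208, 21, 17, 165] [765. 105.] [27. 99.] 85.7
side red [374, 214, 38, 65, 1089] [ 240. -250.] [ 72. 295.] 26.6
side red [190, 218, 69, 35, 900] [560.  23.] [187. 108.] 9.9
side red [98, 224, 22, 20, 308] [769. 233.] [48. 85.] 64.1
side red [104, 246, 15, 8, 73] [699. 265.] [33. 27.] 65.0
```

View pics/crop0.png

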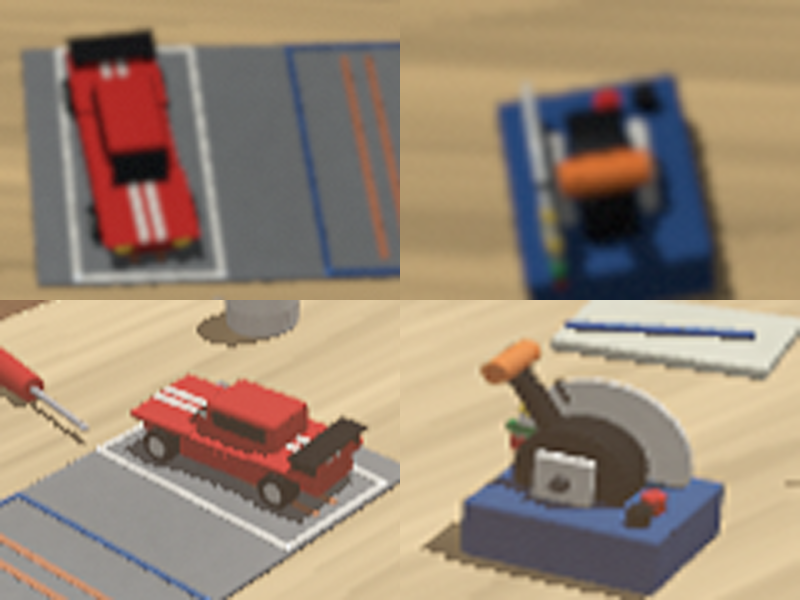

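The crop shows the mid-size car (about 170×75 mm) on the white outline. Its nose points to world +x and its yaw is about 11°, while the board's is about 5.5°. The blue mark is near (551,218). Moving over for a close view.

Call:
carry_out([
  [2.6,5.4,0.8,0,0,-0.8],
  [2.6,5.4,0.8,0,0,-0.8],
  [2.6,5.4,0.8,0,0,-0.8],
  [2.6,5.4,0.8,0,0,-0.8],
  [2.6,5.4,0.8,0,0,-0.8],
  [2.6,5.4,0.8,0,0,-0.8],
  [2.6,5.4,0.8,0,0,-0.8],
  [2.6,5.4,0,0,0,-0.8],
  [2.6,5.4,0,0,0,-0.8],
  [2.6,5.4,0,0,0,-0.8],
])

```text
time_s: 1.35
tool_pos: [467.0, -61.0, 270.9]
ee_rot: [-3.125, -0.263, 0.004]
force: [0.2, -0.8, 0.5]
gripper_width: 92.9
```

Run:
```python
from h import *
s=robot.read_state();im=eyes.capture('wrist');cv2.imwrite('pics/w1.png',im)
print(s['time_s'],s['tool_pos'],s['ee_rot'],s['force'])
np.save('w1.npy',np.r_[s['tool_pos'],s['ee_rot']])
```

```text
1.35 [466.96514222 -60.97162631 270.93870414] [-3.12492166 -0.26347402  0.00421659] [ 0.24416287 -0.78173465  0.47851138]
```

View pics/w1.png

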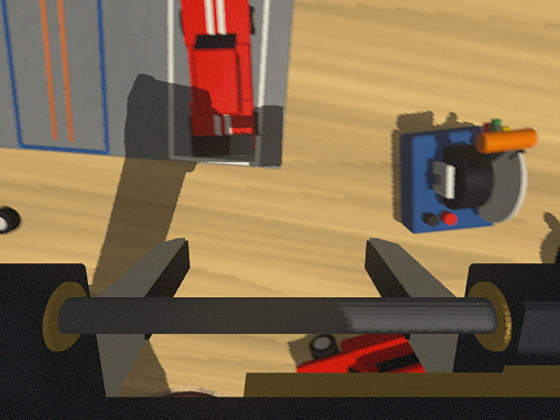

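The wrist view shows the blue mark at the upper left (5–108, up to y≈150), the car at the top (220,80) with its nose up, and the dial box at (455,180) with its orange knob at (505,140).

Run:
```python
from h import *
w=cv2.imread('pics/w1.png');a=cv2.imread('pics/scene0.png');b=cv2.imread('pics/side0.png')
p=np.load('w1.npy');cw=cam('wrist',dict(tool_pos=p[:3],ee_rot=p[3:]));cs,cd=cam('scene'),cam('side')
def kn(im,roi,n):
    x0,y0,x1,y1=roi;m=np.zeros(im.shape[:2],'uint8');m[y0:y1,x0:x1]=mask(im,5,17,150,90)[y0:y1,x0:x1]
    bl=max(blobs(m,10),key=lambda q:q[0][4]);r=cv2.minAreaRect(np.argwhere(bl[2])[:,::-1].astype('float32'));print(n,bl[0],r)
    return np.array(r[0]),bl[2]
kw,mw=kn(w,(460,110,550,165),'w');ks,ms=kn(a,(205,200,245,235),'s');kd,_=kn(b,(290,155,320,185),'d')
for x in((cw,kw,cs,ks),(cw,kw,cd,kd),(cs,ks,cd,kd)):print('knob',*tri(*x))
for c,m,n in((cw,mw,'w'),(cs,ms,'s')):
    r=cv2.minAreaRect(onz(c,np.argwhere(m)[:,::-1],132)[:,:2].astype('float32'));print('knob plane',n,r)
m=np.zeros(w.shape[:2],'uint8');m[110:240,385:500]=mask(w,105,125,120,60)[110:240,385:500]
bl=max(blobs(m,50),key=lambda q:q[0][4])
r=cv2.minAreaRect(onz(cw,np.argwhere(bl[2])[:,::-1],45)[:,:2].astype('float32'));print('box',r,cv2.boxPoints(r).round())
for z in(6,):
    m=np.zeros(w.shape[:2],'uint8');m[0:160,0:130]=mask(w,100,130,90,30)[0:160,0:130]
    W=onz(cw,np.argwhere(m)[:,::-1],6)
    print('blue near edge x/y ranges',W.min(0).round(),W.max(0).round())
```

```text
w [476, 123, 62, 31, 1207] ((506.859130859375, 140.48321533203125), (60.45406723022461, 30.026071548461914), 6.788974285125732)
s [217, 214, 18, 10, 126] ((225.38462829589844, 218.42308044433594), (7.648529529571533, 17.454336166381836), 78.69007110595703)
d [297, 166, 11, 9, 60] ((301.8049011230469, 170.256103515625), (5.15373420715332, 12.181553840637207), 51.34019470214844)
knob [ 547.47957025 -253.14557156  133.56120544] 2.1421875938099566
knob [ 548.32090116 -252.7457563   131.79851588] 0.9310161442746089
knob [ 547.24393654 -252.91623098  132.6475066 ] 3.0551738269239554
knob plane w ((547.985595703125, -253.50050354003906), (25.63009262084961, 53.40975570678711), 3.120732307434082)
knob plane s ((545.5234985351562, -254.23533630371094), (22.411666870117188, 42.41520309448242), 17.48194694519043)
box ((494.5691833496094, -264.45867919921875), (116.62948608398438, 96.44692993164062), 15.460563659667969) [[ 426. -234.]
 [ 451. -326.]
 [ 564. -295.]
 [ 538. -202.]]
blue near edge x/y ranges [442. 154.   6.] [626. 282.   6.]
```

Call:
carry_out([
  [2.0,3.0,0.3,0,0,0],
  [2.0,3.0,0.3,0,0,0],
  [2.0,3.0,0.3,0,0,0],
  [2.0,3.0,0.3,0,0,0],
  [2.0,3.0,0.3,0,0,0],
  [0,0,0,0,0,0],
  [0,0,0,0,0,0],
  [0,0,0,0,0,0],
  [0,0,0,0,0,0],
  [0,0,0,0,0,0],
])

```text
time_s: 2.65
tool_pos: [569.3, 101.4, 282.8]
ee_rot: [-3.118, -0.287, 0.013]
force: [0.0, -0.2, -0.4]
gripper_width: 92.8
```

Run:
```python
from h import *
s=robot.read_state();im=eyes.capture('wrist');cv2.imwrite('pics/w2.png',im)
print(s['time_s'],s['tool_pos'],s['ee_rot'],s['force'])
np.save('w2.npy',np.r_[s['tool_pos'],s['ee_rot']])
```

```text
2.65 [569.34058412 101.44869167 282.78942158] [-3.11820238 -0.28651562  0.01337324] [ 0.03782192 -0.22568509 -0.40766754]
```

View pics/w2.png

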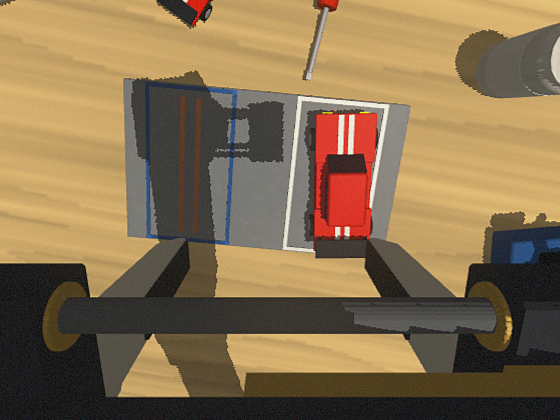

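All of both marks and the car are visible: blue outline (147–237, 84–243), white outline (283–388, 97–250), car roof about (347,198), stripes (348,130).

```bash
cat > m.py <<'E'
from h import *
def mark(c,im,kind,roi):
    x0,y0,x1,y1=roi;m=np.zeros(im.shape[:2],'uint8')
    H=cv2.cvtColor(im,cv2.COLOR_BGR2HSV)
    mm=mask(im,100,130,90,30) if kind=='blue' else ((H[...,1]<40)&(H[...,2]>190)).astype('uint8')
    m[y0:y1,x0:x1]=mm[y0:y1,x0:x1]
    W=onz(c,np.argwhere(m)[:,::-1],6)[:,:2].astype('float32')
    r=cv2.minAreaRect(W);return r,cv2.boxPoints(r)
def red(im,roi,v=60):
    x0,y0,x1,y1=roi;m=np.zeros(im.shape[:2],'uint8');k=mask(im,0,8,150,v)|mask(im,172,180,150,v)
    m[y0:y1,x0:x1]=k[y0:y1,x0:x1];return m
E
python3 - <<'E'
from m import *
w=cv2.imread('pics/w2.png');p=np.load('w2.npy');c=cam('wrist',dict(tool_pos=p[:3],ee_rot=p[3:]))
r,bx=mark(c,w,'blue',(125,75,262,250));print('blue',r,bx.round(1).tolist())
r,bx=mark(c,w,'white',(275,85,405,255));print('white',r,bx.round(1).tolist())
for roi in((330,85,358,155),(330,220,358,245)):
    H=cv2.cvtColor(w,cv2.COLOR_BGR2HSV);x0,y0,x1,y1=roi
    q=(np.argwhere((H[y0:y1,x0:x1,1]<90)&(H[y0:y1,x0:x1,2]>150))+[y0,x0])[:,::-1]
    W=onz(c,q,40);W=W[(W[:,0]<660)];print('stripe',len(q),W.mean(0).round(1))
cv2.imwrite('pics/c2.png',cv2.resize(w[75:265,275:415],None,fx=4,fy=3.1,interpolation=cv2.INTER_CUBIC)[:590])
E
```

```text
blue ((548.1434936523438, 218.05577087402344), (206.240478515625, 113.86946105957031), 5.347542762756348) [[440.20001220703125, 265.1000061035156], [450.79998779296875, 151.8000030517578], [656.0999755859375, 171.0], [645.5, 284.3999938964844]]
white ((565.9486694335938, 28.473323822021484), (206.22769165039062, 114.93848419189453), 5.342110633850098) [[457.8999938964844, 76.0999984741211], [468.6000061035156, -38.29999923706055], [674.0, -19.100000381469727], [663.2999877929688, 95.30000305175781]]
stripe 561 [629.6  32.3  40. ]
stripe 86 [510.3   8.9  40. ]
```

View pics/c2.png

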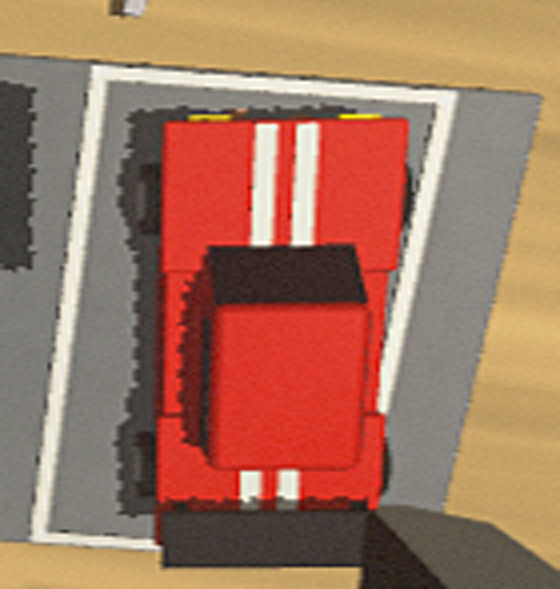

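Run:
```python
from m import *
p=np.load('w2.npy');s=dict(tool_pos=p[:3],ee_rot=p[3:]);c=cam('wrist',s)
q=np.array([(213,305),(366,305),(361,468),(210,468)])/[4,3.1]+[275,75]
W=onz(c,q,65);print('roof',W.round(1).tolist(),W.mean(0),np.linalg.norm(np.diff(W,axis=0),axis=1))
q=np.array([(163,122),(408,118),(388,268),(385,410),(163,412),(163,270)])/[4,3.1]+[275,75]
print('deck',onz(c,q,40).round(1).tolist())
R=Ro.from_rotvec(s['ee_rot']).as_matrix();print('toolx yaw',np.degrees(np.arctan2(R[1,0],R[0,0])),'z',R[:,2])
```

```text
roof [[583.3, 46.3, 65.0], [591.3, 3.4, 65.0], [529.6, -11.0, 65.0], [521.3, 33.2, 65.0]] [556.39465698  17.9844692   65.        ] [43.62788428 63.41355624 44.91479131]
deck [[644.8, 71.6, 40.0], [659.2, 2.1, 40.0], [603.5, -6.6, 40.0], [547.7, -20.3, 40.0], [534.1, 47.7, 40.0], [590.4, 59.8, 40.0]]
toolx yaw 10.502125309236648 z [-0.009441    0.00940148 -0.99991124]
```

Plan: grip the cabin at (556.4, 18) with yaw about 11.3°, then slide it to (536.2, 217) with yaw 5.34°.

Call:
carry_out([
  [-0.2,-1.2,-2,0,0,0.1],
  [-0.2,-1.2,-2,0,0,0.1],
  [-0.2,-1.2,-2,0,0,0.1],
  [-0.2,-1.2,-2,0,0,0.1],
  [-0.2,-1.2,-2,0,0,0.1],
  [-0.2,-1.2,-2,0,0,0.1],
  [-0.1,-1.1,-2,0,0,0.1],
  [0,0,-2,0,0,0.1],
  [0,0,0,0,0,0],
  [0,0,0,0,0,0],
])

```text
time_s: 3.95
tool_pos: [557.4, 14.2, 121.3]
ee_rot: [-3.117, -0.305, 0.002]
force: [-0.6, -0.0, 0.3]
gripper_width: 92.9
```

Run:
```python
from h import *
s=robot.read_state();im=eyes.capture('wrist');cv2.imwrite('pics/w3.png',im)
R=Ro.from_rotvec(s['ee_rot']).as_matrix();print(s['tool_pos'],s['force'],'yaw',np.degrees(np.arctan2(R[1,0],R[0,0])),R[:,2])
np.save('w3.npy',np.r_[s['tool_pos'],s['ee_rot']])
```

```text
[557.43573314  14.19697599 121.26183158] [-0.5772815  -0.02139113  0.34392429] yaw 11.179773611837271 [-0.00218398  0.00979177 -0.99994967]
```

View pics/w3.png

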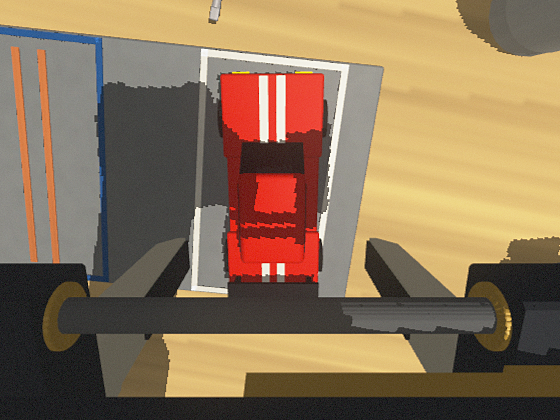

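The car sits between the fingers and nearly parallel to the image. The roof's front corners are at about (240,173) and (306,174), the rear ones at about (240,262) and (304,262). The stripes are at (271,105).

Run:
```python
from m import *
w=cv2.imread('pics/w3.png');p=np.load('w3.npy');s=dict(tool_pos=p[:3],ee_rot=p[3:]);c=cam('wrist',s)
W=onz(c,[(240,173),(306,174),(304,262),(240,262)],65);print('roof',W.round(1).tolist(),W.mean(0))
H=cv2.cvtColor(w,cv2.COLOR_BGR2HSV);P=[]
for x0,y0,x1,y1 in((250,76,300,140),(250,264,295,278)):
    q=(np.argwhere((H[y0:y1,x0:x1,1]<90)&(H[y0:y1,x0:x1,2]>150))+[y0,x0])[:,::-1];P.append(onz(c,q,40).mean(0));print(len(q),P[-1])
d=P[0]-P[1];print('yaw',np.degrees(np.arctan2(d[1],d[0])),'line y at x=556',P[1][1]+d[1]/d[0]*(556-P[1][0]))
```

```text
roof [[584.8, 45.0, 65.0], [592.7, 2.0, 65.0], [530.6, -10.3, 65.0], [521.7, 34.4, 65.0]] [557.45785719  17.7881613   65.        ]
1170 [630.63088248  32.83209156  40.        ]
182 [508.87379689   8.5682998   40.        ]
yaw 11.270278665853414 line y at x=556 17.959624941078133
```

Call:
carry_out([
  [0,0.2,-1,0,0,0],
  [0,0.2,-1,0,0,0],
  [0,0,-1,0,0,0],
  [0,0,-1,0,0,0],
  [0,0,-1,0,0,0],
  [0,0,-1,0,0,0],
  [0,0,-0.8,0,0,0],
  [0,0,-0.6,0,0,0],
  [0,0,0,0,0,0],
  [0,0,0,0,0,0],
])

```text
time_s: 5.25
tool_pos: [558.1, 19.2, 43.0]
ee_rot: [-3.116, -0.307, -0.001]
force: [0.8, -0.1, 0.5]
gripper_width: 93.1
```

Call:
carry_out([
  [0,0,0,0,0,0],
  [0,0,0,0,0,0],
  [0,0,0,0,0,0],
  [0,0,0,0,0,0],
  [0,0,0,0,0,0],
  [0,0,0,0,0,0],
  [0,0,0,0,0,0],
  [0,0,0,0,0,0],
  [0,0,0,0,0,0],
  [0,0,0,0,0,0],
], jaw=30)

```text
time_s: 6.5
tool_pos: [558.8, 19.1, 44.0]
ee_rot: [-3.117, -0.306, -0.005]
force: [0.7, -0.2, 0.4]
gripper_width: 45.9
```

Call:
carry_out([
  [0,0,-0.1,0,0,0],
  [0,0,-0.1,0,0,0],
  [-0.1,0.5,-0.05,0,0,-0.3],
  [-0.1,1.0,-0.05,0,0,-0.3],
  [-0.1,1.0,-0.05,0,0,-0.3],
  [-0.1,1.0,-0.05,0,0,-0.3],
  [-0.1,1.0,-0.05,0,0,-0.3],
  [-0.1,1.0,-0.05,0,0,-0.3],
  [-0.1,1.0,-0.05,0,0,-0.3],
  [-0.1,1.0,-0.05,0,0,-0.3],
])

```text
time_s: 7.75
tool_pos: [556.2, 73.5, 45.0]
ee_rot: [3.114, 0.213, 0.016]
force: [0.5, -5.1, 5.5]
gripper_width: 46.2
```

```bash
cat > st.py <<'E'
from h import *
s=robot.read_state();R=Ro.from_rotvec(s['ee_rot']).as_matrix();print(s['time_s'],np.round(s['tool_pos'],1),np.round(s['force'],2),'yaw',np.degrees(np.arctan2(R[1,0],R[0,0])).round(2),R[:,2].round(4),s['gripper_width'],np.round(s['torque'],2))
E
python3 st.py
```

```text
7.75 [556.2  73.5  45. ] [ 0.46 -5.08  5.48] yaw 7.82 [ 0.0115 -0.0197 -0.9997] 46.186367541218 [-1.22  0.03  0.02]
```

Call:
carry_out([
  [-0.15,1.3,0,0.3,0.2,-0.1],
  [-0.15,1.3,0,0.3,0.2,-0.1],
  [-0.15,1.3,0,0.2,0.1,-0.1],
  [-0.15,1.3,0,0.2,0.1,-0.1],
  [-0.15,1.3,0,0.1,0,-0.1],
  [-0.15,1.3,0,0.1,0,-0.1],
  [-0.15,1.3,0,0.1,0,-0.1],
  [-0.15,1.3,0,0.1,0,-0.1],
  [-0.15,1.3,0,0,0,-0.1],
  [0,0,0,0,0,0],
])

```text
time_s: 9.0
tool_pos: [540.3, 201.0, 44.1]
ee_rot: [-3.127, -0.191, 0.001]
force: [-0.3, 1.1, -0.3]
gripper_width: 45.7
```

```bash
python3 st.py
```

```text
9.0 [540.3 201.   44.1] [-0.31  1.11 -0.29] yaw 6.99 [-0.0013  0.0084 -1.    ] 45.74270219847832 [ 0.46 -0.08  0.09]
```

Call:
carry_out([
  [-0.1,0.5,-0.03,0,0,-0.5],
  [-0.1,0.5,-0.03,0,0,-0.5],
  [-0.1,0.5,-0.03,0,0,-0.4],
  [0,0.2,0,0,0,-0.2],
  [0,0,0,0,0,0],
  [0,0,0,0,0,0],
  [0,0,0,0,0,0],
  [0,0,0,0,0,0],
  [0,0,0,0,0,0],
  [0,0,0,0,0,0],
])

```text
time_s: 10.25
tool_pos: [538.5, 210.9, 44.3]
ee_rot: [3.138, 0.132, -0.002]
force: [0.1, -2.5, 2.3]
gripper_width: 45.9
```

```bash
python3 st.py
python3 - <<'E'
from h import *
s=robot.read_state();im=eyes.capture('wrist');cv2.imwrite('pics/w4.png',im)
np.save('w4.npy',np.r_[s['tool_pos'],s['ee_rot']])
E
```

```text
10.25 [538.5 210.9  44.3] [ 0.09 -2.52  2.27] yaw 4.82 [-1.1e-03 -6.0e-04 -1.0e+00] 45.94422783453349 [-0.46 -0.03 -0.08]
```

View pics/w4.png

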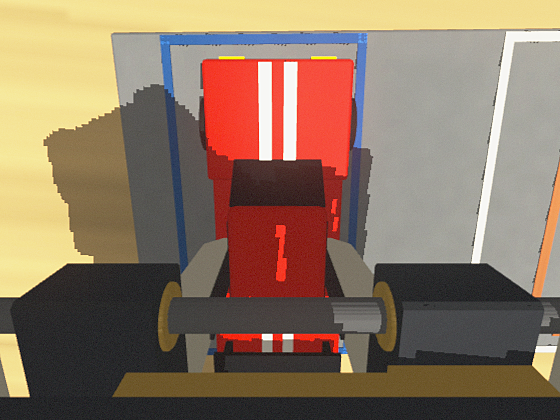

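The car is gripped inside the blue outline but too far right (−y); blue lines at x≈172 and 362, stripes at x≈278. I'll measure it.

```bash
cat > cm.py <<'E'
from m import *
def car(f,rois):
    w=cv2.imread(f'pics/{f}.png');p=np.load(f'{f}.npy');s=dict(tool_pos=p[:3],ee_rot=p[3:]);c=cam('wrist',s)
    H=cv2.cvtColor(w,cv2.COLOR_BGR2HSV);P=[]
    for x0,y0,x1,y1 in rois:
        q=(np.argwhere((H[y0:y1,x0:x1,1]<90)&(H[y0:y1,x0:x1,2]>120))+[y0,x0])[:,::-1];P.append(onz(c,q,40).mean(0));print(len(q),P[-1].round(1))
    d=P[0]-P[1];g=d[1]/d[0]
    print('yaw',np.degrees(np.arctan(g)).round(2),'line y at x=548.1 (target 218.1):',P[1][1]+g*(548.1-P[1][0]))
    return w,c
E
python3 - <<'E'
from cm import *
w,c=car('w4',((250,64,305,155),(255,336,300,350)))
print('front deck corners',onz(c,[(204,61),(354,61)],40).round(1).tolist())
print('roof',onz(c,[(229,206),(327,206)],65).round(1).tolist())
print('blue far corners',onz(c,[(161,35),(367,35)],6).round(1).tolist())
# reference from w2/w3: front deck corners
w,c=car('w3',((250,76,300,140),(250,264,295,278)))
print('front deck corners before',onz(c,[(222,74),(323,74)],40).round(1).tolist())
E
```

```text
2357 [611.2 216.9  40. ]
287 [480.3 205.9  40. ]
yaw 4.78 line y at x=548.1 (target 218.1): 211.59690432204852
front deck corners [[629.9, 252.8, 40.0], [635.8, 182.8, 40.0]]
roof [[567.6, 234.8, 65.0], [571.3, 191.3, 65.0]]
blue far corners [[645.4, 283.8, 6.0], [655.0, 170.7, 6.0]]
1170 [630.7  32.8  40. ]
201 [508.4   8.3  40. ]
yaw 11.29 line y at x=548.1 (target 218.1): 16.276547598899025
front deck corners before [[645.4, 70.6, 40.0], [658.8, 2.6, 40.0]]
```

Call:
carry_out([
  [0,0.5,0,0,0,0.2],
  [0,0.4,0,0,0,0.2],
  [0,0.3,0,0,0,0.2],
  [0,0.2,0,0,0,0.1],
  [0,0,0,0,0,0],
  [0,0,0,0,0,0],
  [0,0,0,0,0,0],
  [0,0,0,0,0,0],
  [0,0,0,0,0,0],
  [0,0,0,0,0,0],
])

```text
time_s: 11.55
tool_pos: [538.8, 223.8, 44.4]
ee_rot: [3.135, 0.15, -0.002]
force: [-0.0, -3.4, 3.5]
gripper_width: 45.9
```

```bash
python3 st.py
```

```text
11.55 [538.8 223.8  44.4] [-0.04 -3.4   3.53] yaw 5.47 [-0.0011 -0.0032 -1.    ] 45.886231887555304 [-0.69 -0.07 -0.12]
```

Call:
carry_out([
  [0,-0.3,0,0,0,0],
  [0,-0.3,0,0,0,0],
  [0,-0.1,0,0,0,0],
  [0,0,0,0,0,0],
  [0,0,0,0,0,0],
  [0,0,0,0,0,0],
  [0,0,0,0,0,0],
  [0,0,0,0,0,0],
  [0,0,0,0,0,0],
  [0,0,0,0,0,0],
])

```text
time_s: 12.8
tool_pos: [538.8, 222.3, 44.1]
ee_rot: [-3.133, -0.157, -0.002]
force: [0.4, -0.6, 0.3]
gripper_width: 45.8
```

```bash
python3 st.py
python3 - <<'E'
from h import *
s=robot.read_state();im=eyes.capture('wrist');cv2.imwrite('pics/w5.png',im)
np.save('w5.npy',np.r_[s['tool_pos'],s['ee_rot']])
from cm import *
car('w5',((250,64,305,155),(255,336,300,350)))
E
```

```text
12.8 [538.8 222.3  44.1] [ 0.41 -0.64  0.34] yaw 5.72 [ 9.0e-04  4.8e-03 -1.0e+00] 45.75455006253394 [ 0.11 -0.14 -0.05]
2376 [611.3 229.4  40. ]
287 [481.  216.5  40. ]
yaw 5.67 line y at x=548.1 (target 218.1): 223.1369450883413
```

Call:
carry_out([
  [0,-0.4,0,0,0,-0.2],
  [0,-0.4,0,0,0,-0.1],
  [0,-0.1,0,0,0,0],
  [0,0,0,0,0,0],
  [0,0,0,0,0,0],
  [0,0,0,0,0,0],
  [0,0,0,0,0,0],
  [0,0,0,0,0,0],
  [0,0,0,0,0,0],
  [0,0,0,0,0,0],
])

```text
time_s: 14.1
tool_pos: [538.5, 214.5, 44.1]
ee_rot: [-3.131, -0.15, -0.002]
force: [0.0, 0.7, -0.8]
gripper_width: 45.5
```

```bash
python3 st.py
```

```text
14.1 [538.5 214.5  44.1] [ 0.02  0.74 -0.82] yaw 5.5 [ 9.0e-04  7.2e-03 -1.0e+00] 45.479515206975265 [ 0.35 -0.03  0.01]
```

Call:
carry_out([
  [0,0.3,-0.03,0,0,0],
  [0,0.2,-0.03,0,0,0],
  [0,0,0,0,0,0],
  [0,0,0,0,0,0],
  [0,0,0,0,0,0],
  [0,0,0,0,0,0],
  [0,0,0,0,0,0],
  [0,0,0,0,0,0],
  [0,0,0,0,0,0],
  [0,0,0,0,0,0],
])

```text
time_s: 15.35
tool_pos: [538.3, 214.9, 44.3]
ee_rot: [-3.138, -0.147, 0.001]
force: [-0.5, -0.3, 1.8]
gripper_width: 46.1
```

```bash
python3 st.py
```

```text
15.35 [538.3 214.9  44.3] [-0.49 -0.35  1.78] yaw 5.36 [-9.e-04  2.e-04 -1.e+00] 46.10467405274601 [-0.02 -0.01  0.01]
```

Call:
carry_out([
  [0,0.3,0,0,0,0],
  [0,0.1,0,0,0,0],
  [0,0,0,0,0,0],
  [0,0,0,0,0,0],
  [0,0,0,0,0,0],
  [0,0,0,0,0,0],
  [0,0,0,0,0,0],
  [0,0,0,0,0,0],
  [0,0,0,0,0,0],
  [0,0,0,0,0,0],
])

```text
time_s: 16.6
tool_pos: [538.2, 215.5, 44.5]
ee_rot: [3.133, 0.142, -0.004]
force: [-0.5, -2.7, 3.1]
gripper_width: 45.5
```

```bash
python3 st.py
python3 - <<'E'
from h import *
s=robot.read_state();im=eyes.capture('wrist');cv2.imwrite('pics/w6.png',im)
np.save('w6.npy',np.r_[s['tool_pos'],s['ee_rot']])
from cm import *
car('w6',((250,64,305,155),(255,336,300,350)))
E
```

```text
16.6 [538.2 215.5  44.5] [-0.46 -2.72  3.1 ] yaw 5.19 [-0.0025 -0.005  -1.    ] 45.52430660416217 [-0.35  0.06 -0.01]
2367 [610.8 221.9  40. ]
289 [479.8 210.   40. ]
yaw 5.16 line y at x=548.1 (target 218.1): 216.20699615273733
```

Call:
carry_out([
  [0,0.2,0,0,0,0.1],
  [0,0,0,0,0,0],
  [0,0,0,0,0,0],
  [0,0,0,0,0,0],
  [0,0,0,0,0,0],
  [0,0,0,0,0,0],
  [0,0,0,0,0,0],
  [0,0,0,0,0,0],
  [0,0,0,0,0,0],
  [0,0,0,0,0,0],
])

```text
time_s: 17.9
tool_pos: [538.1, 215.6, 44.5]
ee_rot: [3.131, 0.142, -0.006]
force: [-0.9, -3.6, 4.3]
gripper_width: 45.6
```

```bash
python3 st.py
python3 - <<'E'
from h import *
s=robot.read_state();im=eyes.capture('wrist');cv2.imwrite('pics/w7.png',im)
np.save('w7.npy',np.r_[s['tool_pos'],s['ee_rot']])
from cm import *
car('w7',((250,64,305,155),(255,336,300,350)))
E
```

```text
17.9 [538.1 215.6  44.5] [-0.92 -3.64  4.26] yaw 5.19 [-0.0034 -0.0078 -1.    ] 45.56385051678817 [-0.46 -0.01 -0.06]
2355 [610.8 222.   40. ]
295 [479.7 210.1  40. ]
yaw 5.17 line y at x=548.1 (target 218.1): 216.30105929501096
```

Call:
carry_out([
  [0,0.3,0,0,0,0.1],
  [0,0.1,0,0,0,0],
  [0,0,0,0,0,0],
  [0,0,0,0,0,0],
  [0,0,0,0,0,0],
  [0,0,0,0,0,0],
  [0,0,0,0,0,0],
  [0,0,0,0,0,0],
  [0,0,0,0,0,0],
  [0,0,0,0,0,0],
])

```text
time_s: 19.2
tool_pos: [538.2, 216.8, 44.7]
ee_rot: [3.127, 0.142, -0.008]
force: [-1.3, -3.5, 4.5]
gripper_width: 45.8
```

```bash
python3 st.py
python3 - <<'E'
from h import *
s=robot.read_state();im=eyes.capture('wrist');cv2.imwrite('pics/w8.png',im)
np.save('w8.npy',np.r_[s['tool_pos'],s['ee_rot']])
from cm import *
car('w8',((250,64,305,155),(255,336,300,350)))
E
```

```text
19.2 [538.2 216.8  44.7] [-1.29 -3.46  4.46] yaw 5.18 [-0.0044 -0.012  -0.9999] 45.76417653881493 [-0.53 -0.01 -0.11]
2358 [610.8 223.1  40. ]
297 [479.6 211.3  40. ]
yaw 5.16 line y at x=548.1 (target 218.1): 217.438358550415
```

Call:
carry_out([
  [0,0,0,0,0,0],
  [0,0,0,0,0,0],
  [0,0,0,0,0,0],
  [0,0,0,0,0,0],
  [0,0,0.2,0,0,0],
  [0,0,1,0,0,0],
  [0,0,2,0,0,0],
  [0,0,4,0,0,0],
  [0,0,5,0,0,0],
  [0,0,5,0,0,0],
], jaw=100)

```text
time_s: 20.5
tool_pos: [534.5, 219.9, 219.0]
ee_rot: [3.129, 0.148, -0.019]
force: [0.6, -0.2, 0.8]
gripper_width: 92.9
```

```bash
python3 st.py
python3 - <<'E'
from h import *
s=robot.read_state();im=eyes.capture('wrist');cv2.imwrite('pics/w9.png',im)
np.save('w9.npy',np.r_[s['tool_pos'],s['ee_rot']])
E
```

```text
20.5 [534.5 219.9 219. ] [ 0.57 -0.17  0.76] yaw 5.42 [-0.0119 -0.0097 -0.9999] 92.94392370877769 [ 0.02 -0.02  0.03]
```

View pics/w9.png

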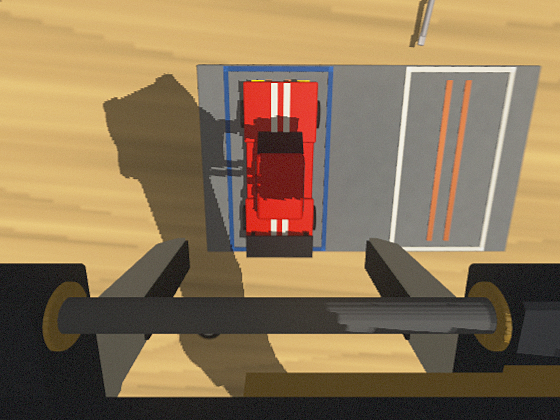

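The released car stands inside the blue outline (outline corners about (225,68), (331,68), (322,248)), with stripes at x≈281. I'll measure it from this height.

Run:
```python
from cm import *
w,c=car('w9',((262,83,300,118),(262,219,298,234)))
r,b=mark(c,w,'blue',(215,60,340,252));print('blue',r)
print('deck front',onz(c,[(243,82),(319,82)],40).round(1).tolist(),'wing rear z53',onz(c,[(246,257),(313,257)],53).round(1).tolist())
```

```text
462 [616.3 222.8  40. ]
153 [488.1 211.2  40. ]
yaw 5.16 line y at x=548.1 (target 218.1): 216.62892689671432
blue ((548.0130004882812, 218.16305541992188), (206.8663787841797, 114.86393737792969), 5.308845043182373)
deck front [[629.5, 259.5, 40.0], [636.4, 187.0, 40.0]] wing rear z53 [[454.2, 243.4, 53.0], [460.6, 172.5, 53.0]]
```

The car is about 1 mm and 0.15° from the target, which is good enough. Now over to the dial with the jaws shut.

Call:
carry_out([
  [0.1,-5,0,0,0,1],
  [0.1,-5,0,0.1,-0.1,1],
  [0.1,-5,0,0.1,-0.1,1],
  [0.1,-5,0,0.1,-0.1,1],
  [0.1,-5,0,0.1,-0.1,1],
  [0.1,-5,0,0.1,-0.1,1],
  [0.1,-5,0,0,-0.1,1],
  [0.1,-5,0,0,0,1],
  [0.1,-5,0,0,0,1],
  [0,-2,0,0,0,1],
], jaw=0)

```text
time_s: 21.8
tool_pos: [546.6, -259.5, 237.1]
ee_rot: [-3.103, -0.439, -0.049]
force: [-0.5, 0.6, -0.0]
gripper_width: 1.2
```

```bash
python3 st.py
python3 - <<'E'
from h import *
s=robot.read_state();im=eyes.capture('wrist');cv2.imwrite('pics/w10.png',im)
np.save('w10.npy',np.r_[s['tool_pos'],s['ee_rot']])
E
```

```text
21.8 [ 546.6 -259.5  237.1] [-0.54  0.63 -0.02] yaw 16.11 [ 0.0297  0.0115 -0.9995] 1.242312233941665 [0.05 0.02 0.01]
```

View pics/w10.png

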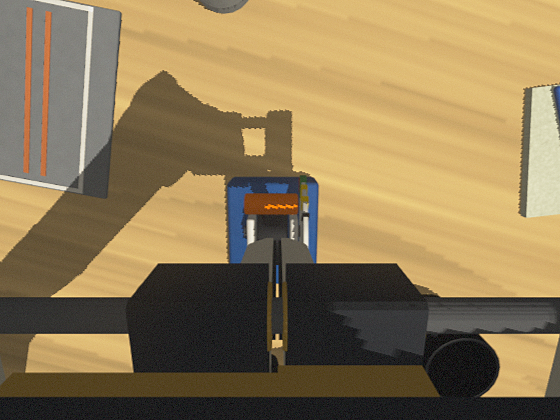

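The knob is at (271,204), level in the image, so the tool's yaw matches the box. The shut fingers are at (275,250).

Run:
```python
from m import *
w=cv2.imread('pics/w10.png');p=np.load('w10.npy');c=cam('wrist',dict(tool_pos=p[:3],ee_rot=p[3:]))
m=np.zeros(w.shape[:2],'uint8');m[180:225,235:310]=mask(w,3,17,150,60)[180:225,235:310]
W=onz(c,np.argwhere(m)[:,::-1],132)[:,:2].astype('float32');print(m.sum(),cv2.minAreaRect(W))
m=np.zeros(w.shape[:2],'uint8');m[170:265,220:325]=mask(w,105,125,120,40)[170:265,220:325]
print('box front corners z45',onz(c,[(229,178),(318,178)],45).round(1).tolist(),'left edge',onz(c,[(229,185),(229,255)],45).round(1).tolist())
```

```text
1072 ((547.0425415039062, -253.71202087402344), (17.003738403320312, 44.08399200439453), 16.104028701782227)
box front corners z45 [[542.6, -207.0, 45.0], [569.1, -298.7, 45.0]] left edge [[535.2, -208.8, 45.0], [457.4, -228.6, 45.0]]
```

Call:
carry_out([
  [0,0.1,-1,-0.1,0.3,0],
  [0,0.1,-1,-0.1,0.3,0],
  [0,0.1,-1,-0.1,0.3,0],
  [0,0.1,-1,-0.1,0.3,0],
  [0,0.1,-1,-0.1,0.2,0],
  [0,0.1,-1,0,0.2,0],
  [0,0,-1,0,0,0],
  [0,0,-0.8,0,0,0],
  [0,0,0,0,0,0],
  [0,0,0,0,0,0],
])

```text
time_s: 23.1
tool_pos: [546.9, -249.4, 153.2]
ee_rot: [-3.106, -0.446, 0.0]
force: [-0.4, 0.0, 0.8]
gripper_width: -0.1
```

```bash
python3 st.py
```

```text
23.1 [ 546.9 -249.4  153.2] [-0.4   0.04  0.75] yaw 16.36 [-8.0e-04  3.9e-03 -1.0e+00] -0.07237233806510197 [-0.01 -0.    0.  ]
```

Call:
carry_out([
  [0.1,-0.2,-0.7,0,0,0],
  [0,-0.2,-0.6,0,0,0],
  [0.5,0.1,-0.4,0,0,0],
  [0.5,0.1,-0.4,0,0,0],
  [0.4,0.1,-0.4,0,0,0],
  [0.4,0.1,-0.5,0,0,0],
  [0.4,0.1,-0.5,0,0,0],
  [0.3,0.1,-0.5,0,0,0],
  [0,0,-0.2,0,0,0],
  [0,0,-0.2,0,0,0],
])

```text
time_s: 24.35
tool_pos: [579.8, -244.9, 111.1]
ee_rot: [-3.106, -0.45, -0.018]
force: [0.1, 1.3, 4.5]
gripper_width: 0.8
```

```bash
python3 st.py
```

```text
24.35 [ 579.8 -244.9  111.1] [0.07 1.33 4.46] yaw 16.47 [ 0.0108  0.005  -0.9999] 0.7761517218511967 [ 0.39 -0.16  0.01]
```

Call:
carry_out([
  [-0.1,0,-0.4,0,0.1,0],
  [0,0,-0.4,0,0.1,0],
  [0,0,-0.4,0,0.1,0],
  [0.1,0,-0.4,0,0.1,0],
  [0.1,0,-0.4,0,0.1,0],
  [0.1,0,-0.3,0,0,0],
  [0.1,0,-0.3,0,0,0],
  [0.1,0,-0.3,0,0,0],
  [0,0,-0.1,0,0,0],
  [0,0,-0.1,0,0,0],
])

```text
time_s: 25.6
tool_pos: [592.3, -241.4, 83.4]
ee_rot: [-3.105, -0.455, -0.03]
force: [0.2, 1.4, 4.8]
gripper_width: 0.5
```

```bash
python3 st.py
```

```text
25.6 [ 592.3 -241.4   83.4] [0.25 1.42 4.77] yaw 16.66 [ 0.0184  0.0064 -0.9998] 0.4599884454026893 [0.39 0.06 0.04]
```

Call:
carry_out([
  [-0.3,0,-0.1,0,0.2,0],
  [-0.3,0,-0.1,0,0.2,0],
  [-0.3,0,-0.1,0,0.2,0],
  [-0.2,0,-0.1,0,0.2,0],
  [-0.1,0,-0.1,0,0.1,0],
  [0,0,-0.1,0,0,0],
  [0,0,-0.1,0,0,0],
  [0,0,0,0,0,0],
  [0,0,0,0,0,0],
  [0,0,0,0,0,0],
])

```text
time_s: 26.85
tool_pos: [592.7, -241.3, 81.8]
ee_rot: [3.105, 0.458, 0.049]
force: [-1.1, 2.0, 5.3]
gripper_width: 0.3
```

```bash
python3 st.py
python3 - <<'E'
from h import *
f=lambda i,x,y,w,h:cv2.resize(i[y:y+h,x:x+w],(400,400),interpolation=cv2.INTER_CUBIC)
a=eyes.capture('side');b=eyes.capture('scene');cv2.imwrite('pics/side1.png',a);cv2.imwrite('pics/scene1.png',b)
cv2.imwrite('pics/c11.png',np.hstack([f(a,270,140,100,100),f(b,185,175,80,80)]))
E
```

```text
26.85 [ 592.7 -241.3   81.8] [-1.05  2.05  5.28] yaw 16.8 [ 0.0313  0.0021 -0.9995] 0.30985192653566485 [0.45 0.04 0.06]
```

View pics/c11.png

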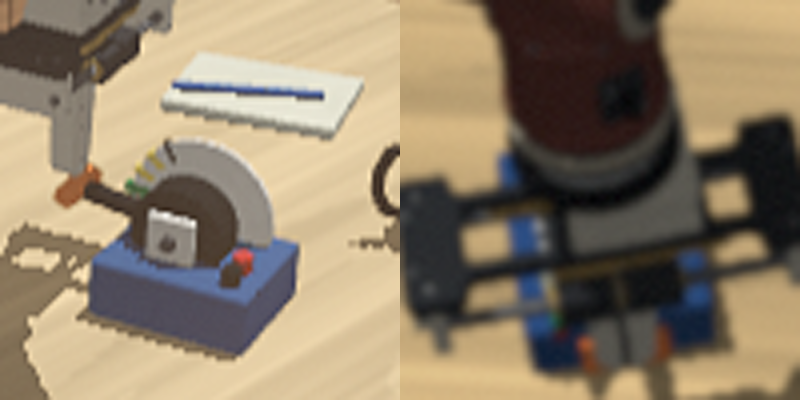

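The side view shows the finger tip on the knob with the lever just short of the green tick. A little more down, with the tilt corrected.

Call:
carry_out([
  [-0.3,0,-0.2,0,0.4,0],
  [-0.3,0,-0.2,0,0.4,0],
  [-0.3,0,-0.2,0,0.4,0],
  [-0.3,0,-0.2,0,0.4,0],
  [-0.3,0,-0.1,0,0.3,0],
  [-0.3,0,-0.1,0,0.2,0],
  [-0.2,0,-0.1,0,0.1,0],
  [-0.1,0,-0.1,0,0,0],
  [0,0,0,0,0,0],
  [0,0,0,0,0,0],
])

```text
time_s: 28.2
tool_pos: [593.3, -241.1, 79.4]
ee_rot: [3.095, 0.464, 0.062]
force: [-0.6, 1.7, 6.2]
gripper_width: 0.4
```

```bash
python3 st.py
```

```text
28.2 [ 593.3 -241.1   79.4] [-0.65  1.72  6.24] yaw 17.07 [ 0.0407 -0.0052 -0.9992] 0.3607329164521677 [0.41 0.17 0.02]
```

Call:
carry_out([
  [0,0,-0.2,0,0,0],
  [0,0,-0.2,0,0,0],
  [0,0,-0.1,0,0,0],
  [0,0,0,0,0,0],
  [0,0,0,0,0,0],
  [0,0,0,0,0,0],
  [0,0,0,0,0,0],
  [0,0,0,0,0,0],
  [0,0,0,0,0,0],
  [0,0,0,0,0,0],
])

```text
time_s: 29.45
tool_pos: [593.7, -240.9, 77.5]
ee_rot: [3.094, 0.464, 0.064]
force: [-0.3, 2.0, 7.0]
gripper_width: 0.9
```

```bash
python3 st.py
python3 - <<'E'
from h import *
f=lambda i,x,y,w,h:cv2.resize(i[y:y+h,x:x+w],(400,400),interpolation=cv2.INTER_CUBIC)
a=eyes.capture('side');b=eyes.capture('scene');cv2.imwrite('pics/side2.png',a);cv2.imwrite('pics/scene2.png',b)
cv2.imwrite('pics/c12.png',np.hstack([f(a,270,150,80,80),f(b,350,200,100,100)]))
c=cam('side');d=np.array([.961,.277,0]);K0=np.array([547.5,-253.4,131.5]);A=K0-85*(np.cos(1)*d+np.sin(1)*np.array([0,0,1]))
n=np.array([-.277,.961,0])
for t in(.8,.85,.9,.95,1.0):print(t,proj(c,A+85*(np.cos(1-t)*d+np.sin(1-t)*np.array([0,0,1]))+22*n).round(1))
m=np.zeros(a.shape[:2],'uint8');m[170:205,275:305]=mask(a,3,15,150,60)[170:205,275:305]
print([q[:2] for q in blobs(m,8)],'axle',proj(c,A).round(1))
E
```

```text
29.45 [ 593.7 -240.9   77.5] [-0.31  2.    6.97] yaw 17.09 [ 0.0423 -0.0058 -0.9991] 0.8732264156269073 [0.51 0.12 0.05]
0.8 [[286.3 187.8]]
0.85 [[286.  189.1]]
0.9 [[285.8 190.3]]
0.95 [[285.7 191.6]]
1.0 [[285.6 192.9]]
[([284, 183, 11, 10, 47], [288.6, 187.5])] axle [[316.  196.8]]
```

View pics/c12.png

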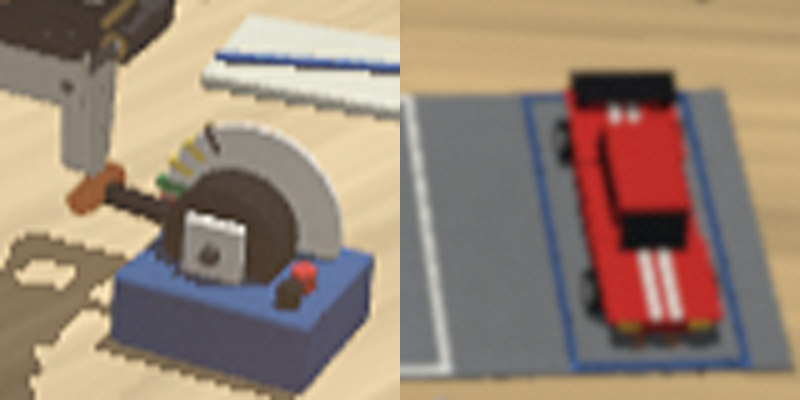

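Crop: the lever lines up with the green tick, the finger is on the knob, and the car is inside the blue outline. One last stability check, then I hand it in.

Call:
carry_out([
  [0,0,-0.03,0,0,0],
  [0,0,0,0,0,0],
  [0,0,0,0,0,0],
  [0,0,0,0,0,0],
  [0,0,0,0,0,0],
  [0,0,0,0,0,0],
  [0,0,0,0,0,0],
  [0,0,0,0,0,0],
  [0,0,0,0,0,0],
  [0,0,0,0,0,0],
])

```text
time_s: 30.8
tool_pos: [593.3, -241.0, 79.2]
ee_rot: [3.094, 0.464, 0.064]
force: [0.6, 2.2, 5.1]
gripper_width: 0.3
```

```bash
python3 st.py
python3 - <<'E'
from h import *
s=robot.read_state();z=s['tool_pos'][2];print(z)
if 75<z<80: print(robot.sign_off())
E
```

```text
30.8 [ 593.3 -241.    79.2] [0.58 2.17 5.08] yaw 17.08 [ 0.0422 -0.0062 -0.9991] 0.26895763621503227 [0.44 0.06 0.01]
79.19655441338679
the job is handed in; nothing more can be done
None
```

I handed the job in at 30.8 s. The car is in the blue outline and the arm is holding the dial at about the third click; no verdict was reported.

- **Car:** I gripped it by the cabin and slid it across the board, then released it. The last close measurement put it about 1 to 1.5 mm off centre sideways, within about 1 mm lengthwise, and 0.15° out of square. A later overview picture still showed it inside the outline. While sliding it tilted by about 1° at most. The tool's height changed by no more than about 1 mm, but once, during the final centring, the force briefly read about 0.8 N of lift.
- **Dial:** I pressed it with shut fingers only after the car was in place. The finger height gave about 0.90 rad, and the side view showed the lever about at the green tick, reading about 0.85 rad, a small disagreement within camera accuracy.
- **Hold:** During the final hold the tip rose by 1.7 mm, to 79.2 mm, which is about 0.88 rad and about 5 N. I did not correct that rise before handing in.
- **Finger position:** The finger tip sits about 8 mm past the knob's estimated centre and tilted about 2.4°. I tried to bring it back and it did not move, but the contact held.
- **Bystanders:** I never touched the can, mug, screwdriver or spare wheel as far as I know, but I did not measure them at the end.

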